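# Clear the stage ledge and press the label holder home under its lip

## Robot

A 6-joint arm with a two-finger parallel gripper is mounted at the origin on the work surface. World frame = base frame: x ahead of the robot, y to its left, z up, the work surface at z = 0. Lengths are in mm, angles in rad, forces in N, time in s.
With the tool pointing down it reaches from about 275 to 750 mm from the base axis. Payload 10.2 kg.
Tool frame: the origin (TCP) lies at the very end of the fingers, on their centre line; the grasp point (between the pads) lies 19 mm behind it; z points along the fingers, y is the line along which they close (so a half turn about z gives the same grasp; the last joint's range is limited). The gripper opens to 85 mm and grips with 20 to 120 N. Pads are 22 mm wide; open, the fingers measure 114 mm over their backs; the gripper's body (76 mm by 85 mm) begins 54 mm behind the grasp point. The pads swing forward as they close: fully open they stand 13 mm farther back than shut.
Start: joints at [0.93, 0.313, 1.498, -0, 1.331, -0.223], TCP at [213.032, 479.842, 231.294] pointing down, gripper open.
Joint ranges: [-2.94, 2.94], [-0.97, 2.17], [0.19, 2.56], [-1.23, 4.37], [0.02, 3.11], [-2.88, 2.88]. Speed limits (rad/s): [2.39, 2.39, 3.01, 3.14, 3.14, 3.14].

## Interface

Orientations are given as a unit quaternion [w, x, y, z].
In Python, from rig import * gives the robot as it stands. The module is installed in compiled form; this text tells all that it offers.
- The arm moves only by the shell command python3 -m crank 'ROWS' [FORCE]. ROWS is JSON, a list that holds one entry, the list of rows, each a list of 7 numbers: the shift along the tool's x, y, z in units of 25 mm (1.0 is 25 mm), then the turn, a rotation vector about the tool's x, y, z in units of 8 degrees (1.0 is 8 degrees), then the finger opening in mm, from 0 to 85.4. A call has exactly 8 rows; each row shifts and turns the commanded pose from where the row before left it, along the tool's axes as they then stand; what a row does not reach is not made up. A row lasts 1/10 s, in which the tool goes at most 50 mm and 8.59 degrees, less where a joint would pass 70% of its speed; a pose out of reach is approached as far as the arm can. A call is refused whole if a number of a shift passes 1 or a number of a turn 1, either way. A call with a gripper value outside its range is refused whole. The fingers move at their own pace and stop on an object; FORCE is the grip in N (left out, the last holds). Time passes only in rows, so rows that do not move let the fingers close, or fill a call up. It gives the time, the measured TCP pose, the force, the opening and the grip force at its end, in the units of the state.
- sense(): the state, without advancing time (a new reading comes with each control period).
- capture(name): name is "scene" or "top" or "wrist"; returns the picture (420x560x3 uint8, blue, green, red); there is no depth.
- camera_model(name): a dict with "fx", "fy", "cx", "cy" (pixels), "k1" (the pictures are not rectified: a ray, as slopes to the right and down, at radius r is drawn at 1 + k1 r^2 times it, then the intrinsics apply), "world_from_camera" (4x4, takes a point from camera to world coordinates); the wrist camera has in their place "T_tool_cam" (4x4, takes a point from camera to tool coordinates, whose origin is the TCP and whose axes are the flange's). Camera axes: x right, y up, looking along -z (the intrinsics and any distortion apply to the point x, -y, -z); pixel columns grow to the right and rows downward; lengths in mm; the calibration is good to about 2 mm. A picture is of the moment at which its call begins: read the wrist's pose just before it. camera_model takes no time and is no camera call.
- finish_job(): hands the job in; it is judged then, once.
The state is a dict: "time_s": time; "joints": joint angles; "dq": joint speeds; "tau": joint torques, N m; "eef_pos": TCP position; "ee_rot": TCP orientation; "force": force on the tool from outside, world axes, zero at the start; "wrist_torque": the same for the moment, N m; "grip_width": opening from 0.0 (shut) to 1.0 (fully open); "grip_force": force on a finger pad.
Only numpy, scipy, OpenCV 4.12 (cv2) and the standard library are available. Lean on these libraries where they do the work, as an engineer would, in place of code of your own. Each camera call takes 0.05 s, during which the arm holds its last target. There are 200 camera calls.

## Task

Using the bench brush, sweep the three brass offcuts off the stage's ledge into the catch tray beside it (no touching them with the fingers), and stand the brush upright back on the bench. Then lay the label holder flat on the ledge, push its front edge straight in under the lip against the spring until it is fully home, and finish while still holding it there: the spring throws it out if you let go. Leave the other things on the bench alone.

Things in the scene. Friction and masses are not known exactly. Their poses are not given: they have to be found in the camera images.
- stage: Fixed dark stage block, 170 x 200 x 30 mm high. Origin: on the bench under it; z up. Its flat steel top is the ledge, open for local x = -80 to 30, y = -100 to 100 mm. From x = 30 to 90 stands the lip housing (y = -60 to 60, top at z = 50) with a slot in its -x face. A catch tray is fixed to its -y side. A knob sticks out 18 mm low on the +y side at x = 60.
- ledge (a point): Middle of the ledge's upper face, 30 mm above the bench; axes as the stage.
- lip_mouth (a point): Middle of the slot mouth at ledge height, on the housing's front face (stage x = 30). The slot is 70 wide (y), 10 high, roofed by the lip; the holder goes in along the stage's +x. 26 mm inside, two fixed shoulders form the hard stop; between them a 26 mm wide sprung plunger reaches 12 mm towards the mouth.
- tray_floor (a point): Middle of the catch tray's inner floor, 5 mm above the bench. Inside it spans stage x = -80 to 30, y = -100 (the ledge's edge) to -190 mm; its walls are 26 mm high, lower than the ledge.
- plunger (a joint): Travel of the sprung plunger in the slot, m: 0 at rest, 0.012 when the holder's front edge is against the shoulders (home). Pushes back with about 2.3 N at first touch, 5.3 N when home (friction on the ledge adds to it). A thin brass pin on it comes out of the back of the housing, 7 mm at rest and 19 mm when home.
- holder: Label holder: flat black plate 90 (x) x 56 (y) x 5 mm with a blank card on it and an upright grip tab 14 (x) x 30 (y) mm, reaching 45 mm above the plate's underside, centred at local x = -25 mm (rearward). Origin: centre of underside; +x towards the front edge that goes under the lip. About 70 g. On the bench on one side of the stage.
- brush: Bench brush standing on its stiff bristles (a rigid block): head 90 (x) x 22 (y), 30 mm high (wood back 92 x 24), on it an upright wooden handle 30 (x) x 22 (y) mm from 30 to 75 mm height. Origin: centre of the underside. About 110 g. Stands on the bench on the other side of the stage from the holder.
- offcut_a: Brass offcut, 20 x 14 x 12 mm high, lying on the ledge. Origin: its centre.
- offcut_b: Brass offcut, 18 x 18 x 10 mm high, lying on the ledge. Origin: its centre.
- offcut_c: Brass offcut, 24 x 12 x 12 mm high, lying on the ledge. Origin: its centre.
- solvent_bottle: Bystander: white bottle, 60 mm diameter, 150 mm tall. Origin: centre of its underside.
- jar: Bystander: small glass jar, 52 mm diameter, 50 mm tall. Origin: centre of its underside.
- chuck_disc: Bystander: flat brass disc, 90 mm diameter, 20 mm high. Origin: centre of its underside.
- objective: Bystander: microscope objective standing on the bench, 36 mm diameter, 46 mm tall. Origin: centre of its underside.
- mug: Bystander: white mug, 80 mm diameter, 90 mm tall. Origin: centre of its underside.
- slide_box: Bystander: grey slide box, 60 x 100 x 30 mm. Origin: centre of its underside.
Mind the look-alikes: they are no part of the job. What is shaped like the holder but purple is not meant. Of the things shaped like the brush, the wood one is meant.

How it is judged:
By the outcome, as a careful person would: the job done as asked, in the order asked, and still so for the second after the job is handed in, while the arm keeps its last pose, push and grip.
It also fails if it takes over 72 s, if anything falls off the work surface, if the arm or the gripper's body presses on something with over 40 N, if the wrist force passes 120 N, or if a joint passes its speed limit or range.

## Working session

There is one attempt and no reset: what is moved stays moved. The work goes in short steps, Python scripts to look and compute and a shell command to move; the robot and the scene stay as the last step left them, time stands still between calls to the robot, and variables do not carry over. Pictures are saved under pics/ and viewed, at most 10 in all, crops included, and the job is handed in when it is done.

```bash
mkdir -p pics; ls
cat > h.py <<'E'
from rig import *
import numpy as np, cv2
def ray(m,u,v,Twc):
    x=(u-m['cx'])/m['fx']; y=(v-m['cy'])/m['fy']
    a,b=x,y
    for _ in range(20):
        s=1+m['k1']*(a*a+b*b); a,b=x/s,y/s
    d=Twc[:3,:3]@np.array([a,-b,-1.]); return Twc[:3,3],d
def plane(m,u,v,z,T=None):
    T=np.array(m['world_from_camera'] if T is None else T)
    o,d=ray(m,u,v,T); return o+d*(z-o[2])/d[2]
def proj(m,P,T=None):
    T=np.array(m['world_from_camera'] if T is None else T)
    p=np.linalg.inv(T)@np.append(P,1.); a,b=p[0]/-p[2],-p[1]/-p[2]
    s=1+m['k1']*(a*a+b*b); return m['cx']+m['fx']*a*s, m['cy']+m['fy']*b*s
def two(m1,uv1,m2,uv2,T1=None,T2=None):
    T1=np.array(m1['world_from_camera'] if T1 is None else T1);T2=np.array(m2['world_from_camera'] if T2 is None else T2)
    o1,d1=ray(m1,*uv1,T1);o2,d2=ray(m2,*uv2,T2)
    s=np.linalg.lstsq(np.c_[d1,-d2],o2-o1,rcond=None)[0]
    p,q=o1+d1*s[0],o2+d2*s[1]; return (p+q)/2,np.linalg.norm(p-q)
E
python3 - <<'E'
from h import *
s=sense();print(s)
for n in('top','scene'):
    im=capture(n);cv2.imwrite(f'pics/{n}0.png',im); m=camera_model(n);print(n,{k:(np.round(v,3).tolist()) for k,v in m.items()})
print(camera_model('wrist'))
a=cv2.resize(cv2.imread('pics/top0.png'),(800,600));cv2.imwrite('pics/top0b.png',a)
a=cv2.resize(cv2.imread('pics/scene0.png'),(800,600));cv2.imwrite('pics/scene0b.png',a)
E
```

```text
pics
{'time_s': 0.0, 'joints': array([ 9.29598037e-01,  3.13425077e-01,  1.49846024e+00, -8.28706768e-06,
        1.33101383e+00, -2.23386989e-01]), 'dq': array([ 0.00111538,  0.00026196,  0.00070387,  0.00057805,  0.00061841,
       -0.00138474]), 'tau': array([ 9.87504536e-04, -4.12264967e+01, -2.59743404e+01, -1.25649899e-04,
        4.10784371e-03,  2.81094538e-05]), 'eef_pos': array([212.86549292, 479.61389247, 230.73911818]), 'ee_rot': array([-2.70027180e-04,  2.07388458e-01,  9.78258453e-01, -5.94841673e-04]), 'force': array([-0.62237142,  0.36719993, -0.80786898]), 'wrist_torque': array([ 0.00444054, -0.03661406, -0.0415401 ]), 'grip_force': 0.0, 'grip_width': 0.9993668387920012}
top {'fx': 445.379, 'fy': 445.379, 'cx': 284.419, 'cy': 215.418, 'k1': -0.08, 'world_from_camera': [[-0.009, 0.977, -0.211, 324.907], [-1.0, -0.008, 0.005, 49.345], [0.003, 0.211, 0.977, 1076.947], [0.0, 0.0, 0.0, 1.0]]}
scene {'fx': 448.216, 'fy': 448.216, 'cx': 274.378, 'cy': 215.501, 'k1': 0.028, 'world_from_camera': [[-0.402, -0.785, 0.472, 1057.588], [0.916, -0.349, 0.199, 264.283], [0.008, 0.512, 0.859, 1028.377], [0.0, 0.0, 0.0, 1.0]]}
{'fx': 364.5190757908631, 'fy': 364.5190757908631, 'cx': 286.4448658609741, 'cy': 209.62774267746659, 'k1': 0.02951792233720898, 'T_tool_cam': array([[ 7.43691692e-05,  9.48298230e-01,  3.17380626e-01,
         7.98473200e+01],
       [ 9.99999840e-01, -2.48772181e-04,  5.08982113e-04,
        -1.29857987e-01],
       [ 5.61622307e-04,  3.17380537e-01, -9.48298096e-01,
        -1.41739617e+02],
       [ 0.00000000e+00,  0.00000000e+00,  0.00000000e+00,
         1.00000000e+00]])}
```

View pics/top0b.png

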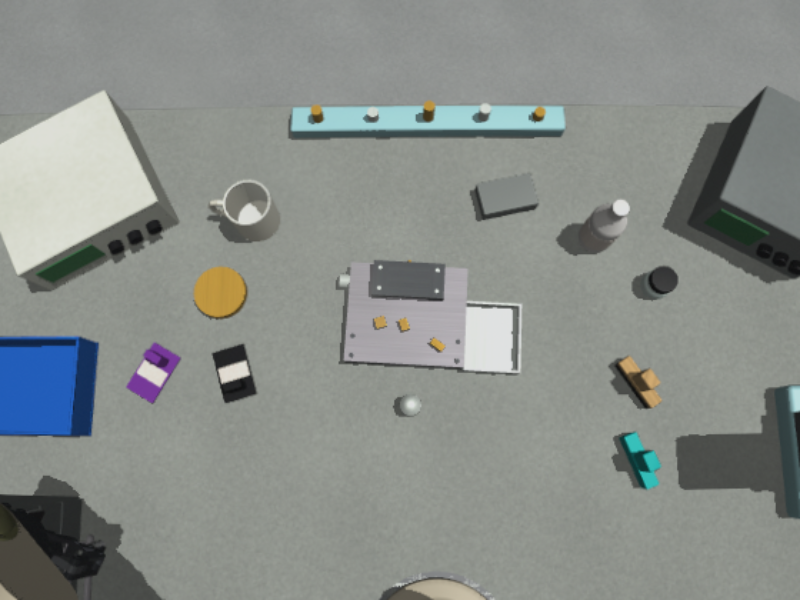

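View pics/scene0b.png

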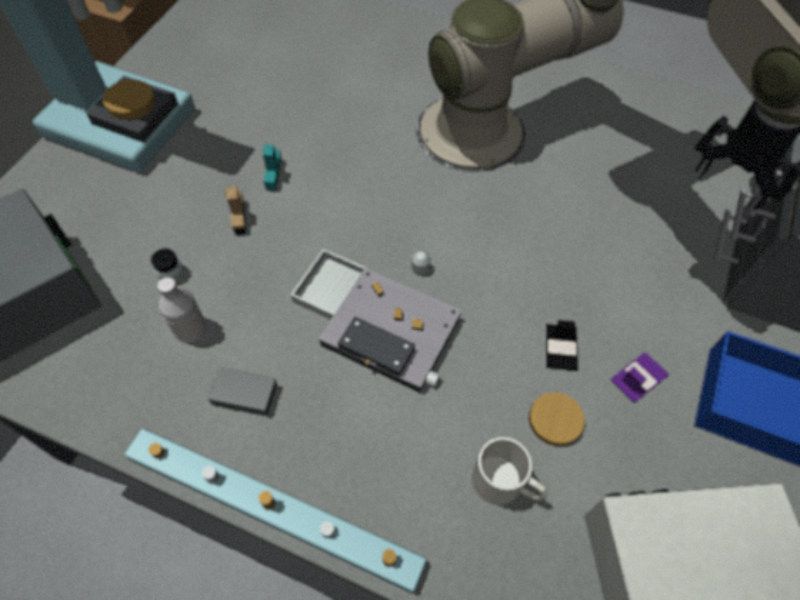

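The top view shows the stage at (405,315), ledge open toward the robot, tray to its right (world −y) at (492,338), offcuts at (380,322), (404,324) and (437,344). The wood brush is at (640,382), the teal decoy at (640,460), the black holder at (235,373) and the purple decoy at (153,372). The scene view agrees.

```bash
cat > m.py <<'E'
from h import *
T=cv2.imread('pics/top0.png');S=cv2.imread('pics/scene0.png');mt,ms=camera_model('top'),camera_model('scene')
k=.7
def bl(im,box,lo,hi,amin=8):
    x0,y0,x1,y1=[int(a*k) for a in box]
    h=cv2.cvtColor(im[y0:y1,x0:x1],cv2.COLOR_BGR2HSV);M=cv2.inRange(h,lo,hi)
    out=[]
    for c in cv2.findContours(M,cv2.RETR_EXTERNAL,cv2.CHAIN_APPROX_NONE)[0]:
        if cv2.contourArea(c)>=amin: out.append(c+np.array([x0,y0]))
    return out
def rep(nm,cs,m,z):
    for c in cs:
        (u,v),wh,a=cv2.minAreaRect(c);B=cv2.boxPoints(((u,v),wh,a))
        P=np.array([plane(m,*b,z) for b in B]); e=P[1]-P[0],P[2]-P[1]
        print(nm,'px',round(u,1),round(v,1),'xy',plane(m,u,v,z)[:2].round(1),'sides',[ (round(np.linalg.norm(q[:2])),round(np.degrees(np.arctan2(q[1],q[0])),1)) for q in e])
W=((8,70,90),(18,255,255))
for n,im,m,bx in(('T',T,mt,(600,340,680,420)),('S',S,ms,(215,175,255,240))): rep('brush'+n,bl(im,bx,*W),m,50)
for n,im,m,bx in(('T',T,mt,(360,305,460,360)),('S',S,ms,(360,275,440,340))): rep('off'+n,bl(im,bx,(8,90,90),(30,255,255),3),m,36)
for n,im,m,bx in(('T',T,mt,(205,335,265,410)),('S',S,ms,(535,310,590,380))):
    rep('card'+n,bl(im,bx,(0,0,150),(180,80,255)),m,5); rep('blk'+n,bl(im,bx,(0,0,0),(180,255,45)),m,5)
for n,im,m,bx in(('T',T,mt,(330,250,475,375)),): 
    h=cv2.cvtColor(im,cv2.COLOR_BGR2HSV);print('ledge hsv',h[int(340*k),int(400*k)],'bench',h[int(400*k),int(300*k)])
    rep('tray'+n,bl(im,(460,295,530,380),(0,0,190),(180,40,255)),m,26)
    rep('lip'+n,bl(im,(360,255,455,305),(0,0,0),(180,255,75),60),m,50)
E
python3 m.py
python3 - <<'E'
import cv2
a=cv2.imread('pics/top0.png')[170:290,130:475];a=cv2.resize(a,None,fx=2.3,fy=2.3,interpolation=cv2.INTER_CUBIC);cv2.imwrite('pics/c1.png',a);print(a.shape)
E
```

```text
brushT px 450.4 264.9 xy [ 425.4 -342.3] sides [(39, np.float64(-56.4)), (89, np.float64(-147.0))]
brushS px 166.0 153.0 xy [ 458.  -316.3] sides [(35, np.float64(-149.1)), (22, np.float64(114.2))]
brushS px 163.5 135.0 xy [ 404.9 -355.8] sides [(25, np.float64(114.3)), (30, np.float64(30.5))]
offT px 305.8 240.8 xy [488.   -5.9] sides [(12, np.float64(-34.2)), (24, np.float64(-124.7))]
offT px 282.4 226.7 xy [522.5  49. ] sides [(13, np.float64(-71.7)), (19, np.float64(-162.4))]
offT px 265.7 225.1 xy [526.7  88.7] sides [(17, np.float64(-71.6)), (17, np.float64(-162.0))]
offS px 292.0 226.0 xy [522.9  87.6] sides [(18, np.float64(-157.3)), (15, np.float64(114.0))]
offS px 278.0 219.0 xy [518.5  46.9] sides [(10, np.float64(114.0)), (18, np.float64(23.3))]
offS px 264.0 201.5 xy [484.5  -7.9] sides [(11, np.float64(144.9)), (24, np.float64(47.0))]
cardT px 176.5 281.5 xy [396.5 304.2] sides [(27, np.float64(-51.0)), (10, np.float64(-139.9))]
cardT px 151.5 275.0 xy [412.2 365.6] sides [(12, np.float64(-90.1)), (10, np.float64(-177.3))]
cardT px 180.4 264.1 xy [438.2 296.2] sides [(1
[... 448 characters left out ...]
.6 xy [498.7 379.6] sides [(27, np.float64(-5.1)), (12, np.float64(-98.4))]
blkT px 166.2 271.9 xy [419.5 330. ] sides [(54, np.float64(-76.1)), (33, np.float64(-163.9))]
blkT px 160.3 248.9 xy [475.6 347. ] sides [(54, np.float64(-71.6)), (25, np.float64(-159.4))]
cardS px 393.0 242.5 xy [445.9 337.7] sides [(46, np.float64(114.0)), (26, np.float64(15.3))]
blkS px 393.0 253.0 xy [475. 346.] sides [(26, np.float64(-168.0)), (52, np.float64(108.1))]
blkS px 392.5 231.0 xy [413.7 327.2] sides [(50, np.float64(114.0)), (36, np.float64(15.4))]
ledge hsv [143   6 171] bench [ 47  12 150]
trayT px 345.0 235.3 xy [ 502.1 -100.9] sides [(117, np.float64(-4.6)), (98, np.float64(-93.6))]
(276, 793, 3)
```

```bash
cat > plan.py <<'E'
# plan.py x y z psi nrows : constant tool-frame row (shift units, turn units) from the measured pose; psi = world angle of tool y
from h import *
import sys
from scipy.spatial.transform import Rotation as R
def rot(s): w,x,y,z=s['ee_rot'];return R.from_quat([x,y,z,w])
def tgt(psi): c,s=np.cos(np.radians(psi)),np.sin(np.radians(psi));return R.from_matrix(np.array([[-s,c,0],[c,s,0],[0,0,-1.]]))
def solve(p,Rn,P,psi,n):
    rv=(Rn.inv()*tgt(psi)).as_rotvec()/n
    A=sum(((Rn*R.from_rotvec(rv*k)).as_matrix() for k in range(n)),np.zeros((3,3)))
    v=np.linalg.solve(A,np.array(P)-p); return v/25,np.degrees(rv)/8
if __name__=='__main__':
    x,y,z,psi,n=map(float,sys.argv[1:]);s=sense();Rn=rot(s);m=Rn.as_matrix()
    print('now',s['eef_pos'].round(1),'psi',round(np.degrees(np.arctan2(m[1,1],m[0,1])),1),'F',s['force'].round(1),'t',s['time_s'])
    v,t=solve(s['eef_pos'],Rn,(x,y,z),psi,int(n));print(v.round(3),t.round(3))
E
python3 plan.py 450 180 231 6 16
```

```text
now [212.9 479.6 230.8] psi 66.1 F [ 0.8  1.  -0.6] t 0.1
[-1.     0.008 -0.001] [-0.001  0.     0.469]
```

View pics/c1.png

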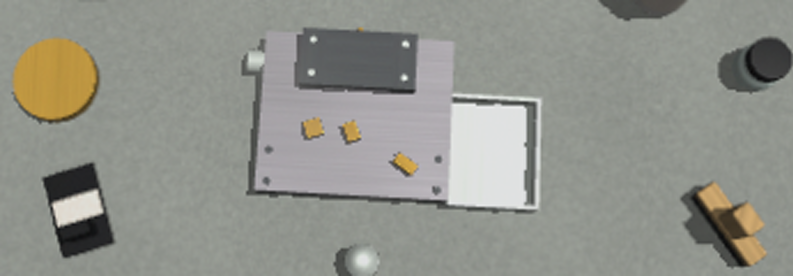

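The crop shows the stage turned about −3° with its knob at (255,62), the objective in front at (360,262), the black holder at (78,210) with its tab at the rear, and the brush handle at (745,218).

```bash
R='[-1,0.01,0,0,0,0.47,85]'
python3 -m crank '[[[-1,0.01,0,0,0,0.47,85],[-1,0.01,0,0,0,0.47,85],[-1,0.01,0,0,0,0.47,85],[-1,0.01,0,0,0,0.47,85],[-1,0.01,0,0,0,0.47,85],[-1,0.01,0,0,0,0.47,85],[-1,0.01,0,0,0,0.47,85],[-1,0.01,0,0,0,0.47,85]]]' 
python3 -m crank '[[[-1,0.01,0,0,0,0.47,85],[-1,0.01,0,0,0,0.47,85],[-1,0.01,0,0,0,0.47,85],[-1,0.01,0,0,0,0.47,85],[-1,0.01,0,0,0,0.47,85],[-1,0.01,0,0,0,0.47,85],[-1,0.01,0,0,0,0.47,85],[-1,0.01,0,0,0,0.47,85]]]'
cat > wr.py <<'E'
import sys
from plan import *
def shot(name):
    s=sense();im=capture('wrist');m=camera_model('wrist')
    T=np.eye(4);T[:3,:3]=rot(s).as_matrix();T[:3,3]=s['eef_pos'];T=T@m['T_tool_cam']
    cv2.imwrite(f'pics/{name}.png',im);np.save(f'pics/{name}.npy',T);return im,T
if __name__=='__main__':
    shot(sys.argv[1]);print(sense()['eef_pos'],sense()['time_s'])
E
python3 wr.py w1; python3 plan.py 470 -300 231 -59 16
```

```text
time_s: 0.9
eef_pos: [372.6, 361.3, 230.9]
ee_rot: [-0.0, 0.455, 0.89, -0.0]
force: [-0.0, -0.1, -0.3]
grip_width: 0.993
grip_force: 0.0
time_s: 1.7
eef_pos: [450.6, 179.6, 231.0]
ee_rot: [-0.0, 0.671, 0.742, -0.0]
force: [-0.0, -0.3, -0.0]
grip_width: 0.999
grip_force: 0.0
[451.14491786 177.01820898 230.95172417] 1.75
now [451.1 177.  231. ] psi 5.4 F [ 0.8 -1.7 -0.3] t 1.75
[-1.121e+00  5.720e-01  1.000e-03] [0.    0.001 0.503]
```

View pics/w1.png

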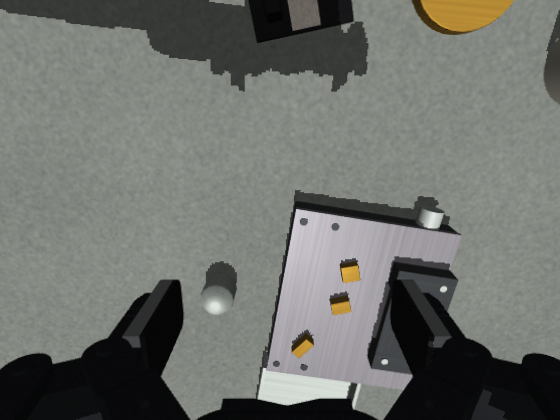

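The wrist view shows the ledge corners at (295,209), (267,368) and (460,235), the offcuts at (349,272), (341,305) and (303,345), and the holder's edge at the top at (300,15).

```bash
python3 plan.py 500 15 231 -30 8
python3 - <<'E'
from h import *
m=camera_model('wrist');T=np.load('pics/w1.npy');im=cv2.imread('pics/w1.png')
for n,p in dict(rl=(295.5,208.5),rr=(266.5,369),fl=(460,234)).items(): print(n,plane(m,*p,30,T)[:2].round(1))
h=cv2.cvtColor(im,cv2.COLOR_BGR2HSV);M=cv2.inRange(h,(10,100,80),(30,255,255));M[:180]=0
for c in cv2.findContours(M,0,1)[0]:
    if cv2.contourArea(c)>40:(u,v),w,a=cv2.minAreaRect(c);print('off',u,v,w,a,plane(m,u,v,40,T)[:2].round(1))
print(h[300,300],h[220,320],h[380,330])
E
```

```text
now [451.1 177.  231. ] psi 5.4 F [ 0.8 -1.7 -0.3] t 1.75
[-0.767  0.388  0.   ] [-0.     0.001  0.554]
rl [464.1 147.8]
rr [451.8 -49.6]
fl [631.8 137.5]
off 302.44482421875 347.93792724609375 (9.799367904663086, 21.010507583618164) 48.36646270751953 [488.5  -8.5]
off 340.49200439453125 307.45599365234375 (11.269783973693848, 18.514646530151367) 79.69515228271484 [522.5  46.5]
off 350.1756896972656 273.5540466308594 (15.289104461669922, 17.59069061279297) 80.53767395019531 [526.6  87.1]
[137  12 185] [141   9 193] [ 64   8 211]
```

```bash
python3 -m crank '[[[-0.77,0.39,0,0,0,0.55,85],[-0.77,0.39,0,0,0,0.55,85],[-0.77,0.39,0,0,0,0.55,85],[-0.77,0.39,0,0,0,0.55,85],[-0.77,0.39,0,0,0,0.55,85],[-0.77,0.39,0,0,0,0.55,85],[-0.77,0.39,0,0,0,0.55,85],[-0.77,0.39,0,0,0,0.55,85]]]' >/dev/null
python3 wr.py w2; python3 plan.py 440 -300 231 -59 16
```

```text
[501.32492163  15.22842875 230.90617542] 2.6
now [501.3  15.2 230.9] psi -29.8 F [ 0.8 -3.5 -0.3] t 2.6
[-0.685  0.436  0.   ] [0.    0.001 0.228]
```

View pics/w2.png

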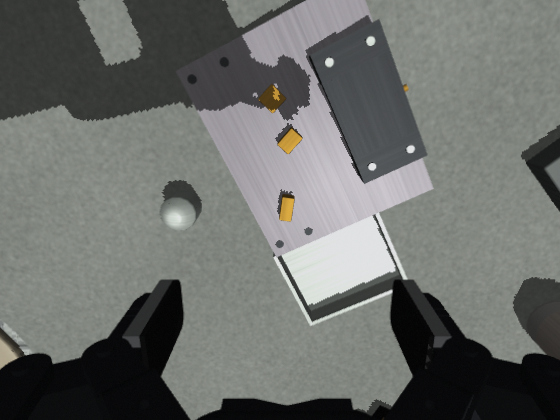

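The second wrist view shows the ledge corners at (177,71), (275,256) and (433,189), the lip screws, and the tray at (340,265).

```bash
python3 - <<'E'
from h import *
m=camera_model('wrist');A=np.load('pics/w1.npy');B=np.load('pics/w2.npy')
for n,a,b in(('rl',(295.5,208.5),(177,71)),('rr',(266.5,369),(275,256)),('s1',(304,221.5),(192,79)),('s2',(335,227),(224,62)),('s3',(276,364),(279.5,244)),('s4',(304,367),(308.5,231.5)),('lip++',(443.5,289.5),(371,41)),('lip--',(384,362),(372,167))):
    p,e=two(m,a,m,b,A,B);print(n,p.round(1),round(e,1))
print('fr',plane(m,433,189,30,B)[:2].round(1))
E
python3 -m crank '[[[-0.68,0.44,0,0,0,0.23,85],[-0.68,0.44,0,0,0,0.23,85],[-0.68,0.44,0,0,0,0.23,85],[-0.68,0.44,0,0,0,0.23,85],[-0.68,0.44,0,0,0,0.23,85],[-0.68,0.44,0,0,0,0.23,85],[-0.68,0.44,0,0,0,0.23,85],[-0.68,0.44,0,0,0,0.23,85]]]' >/dev/null
python3 wr.py w3 
python3 -m crank '[[[-0.68,0.44,0,0,0,0.23,85],[-0.68,0.44,0,0,0,0.23,85],[-0.68,0.44,0,0,0,0.23,85],[-0.68,0.44,0,0,0,0.23,85],[-0.68,0.44,0,0,0,0.23,85],[-0.68,0.44,0,0,0,0.23,85],[-0.68,0.44,0,0,0,0.23,85],[-0.68,0.44,0,0,0,0.23,85]]]' >/dev/null
python3 wr.py w4; python3 -c "
import cv2,numpy as np
a=[cv2.resize(cv2.imread(f'pics/w{i}.png'),(400,300)) for i in(3,4)];cv2.imwrite('pics/w34.png',np.hstack(a))"
```

```text
rl [464.7 146.7  26.1] 0.8
rr [451.5 -50.1  29.8] 0.9
s1 [473.8 134.7  29.7] 0.6
s2 [505.7 132.3  30.3] 0.1
s3 [462.1 -40.5  31.1] 0.2
s4 [494.4 -43.5  29.1] 0.6
lip++ [618.8  84.7  50.8] 0.1
lip-- [576.2  -8.7  50.7] 0.0
fr [620.3 -63.5]
[ 492.73702556 -145.76300133  230.94410024] 3.45
[ 443.36676001 -299.41034466  230.9279577 ] 4.3
```

View pics/w34.png

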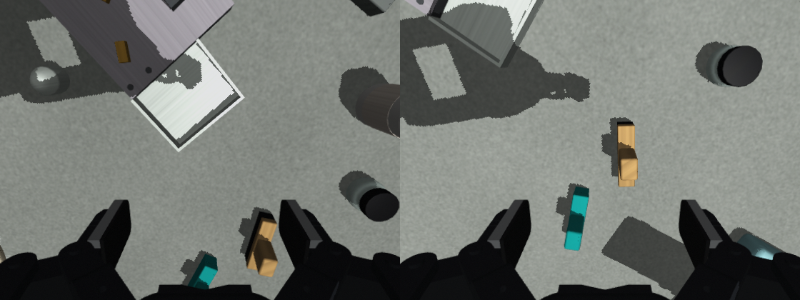

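Both views show the wood brush, right picture: head at about (625,130), handle top at about (628,160), with the teal decoy nearby to the left. I'll measure the brush by colour.

Run:
```python
from h import *
m=camera_model('wrist')
out=[]
for n,x0,y0,x1,y1 in(('w3',330,280,400,395),('w4',290,160,340,270)):
    im=cv2.imread(f'pics/{n}.png')[y0:y1,x0:x1]
    cv2.imwrite(f'pics/{n}c.png',im);out.append(cv2.resize(im,(350,550) if n=='w4' else (350,575)))
    h=cv2.cvtColor(im,cv2.COLOR_BGR2HSV);M=cv2.inRange(h,(8,60,60),(20,255,255));M2=cv2.inRange(h,(8,60,150),(20,255,255))
    for q,MM in(('all',M),('bright',M2)):
      for c in cv2.findContours(MM,0,1)[0]:
        if cv2.contourArea(c)>60: 
            print(n,q,(cv2.boxPoints(cv2.minAreaRect(c))+[x0,y0]).round(1).tolist())
o=[cv2.copyMakeBorder(a,0,580-a.shape[0],0,10,0) for a in out];cv2.imwrite('pics/br.png',np.hstack(o))
```

```text
w3 all [[360.0, 382.9], [369.0, 357.6], [389.2, 364.8], [380.2, 390.1]]
w3 all [[344.7, 374.5], [368.4, 305.0], [388.9, 312.0], [365.2, 381.5]]
w3 bright [[362.7, 383.5], [371.3, 360.5], [388.5, 366.9], [379.9, 390.0]]
w3 bright [[343.4, 356.9], [354.5, 354.7], [359.0, 377.0], [347.8, 379.2]]
w3 bright [[360.7, 331.1], [369.3, 307.5], [387.6, 314.2], [379.1, 337.8]]
w4 all [[303.7, 174.4], [331.2, 173.9], [332.6, 260.8], [305.1, 261.2]]
w4 bright [[306.0, 223.0], [332.0, 223.0], [332.0, 261.0], [306.0, 261.0]]
w4 bright [[305.0, 176.0], [328.0, 176.0], [328.0, 208.0], [305.0, 208.0]]
```

View pics/br.png

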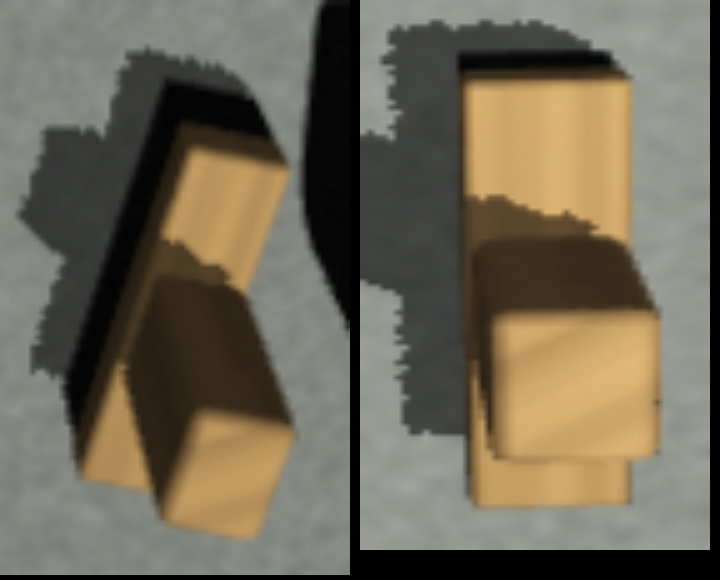

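The enlarged crops show the handle top (left picture: about (230,475); right: about (578,385)) and the far end of the wood back clearly in both views.

```bash
python3 - <<'E'
from h import *
m=camera_model('wrist');A=np.load('pics/w3.npy');B=np.load('pics/w4.npy')
L=lambda p:(p[0]/5+330,p[1]/5+280);Q=lambda p:((p[0]-360)/7+290,p[1]/5+160)
P=[]
for a,b in(((203,408),(495,315)),((295,430),(660,313)),((255,540),(657,455)),((162,518),(500,458)),((190,148),(466,80)),((288,168),(632,80))):
    p,e=two(m,L(a),m,Q(b),A,B);P.append(p);print(p.round(1),round(e,1))
P=np.array(P);c=P[:4].mean(0);print('handle',c,'farend',P[4:].mean(0))
nl=plane(m,*Q((475,507)),30,B);nr=plane(m,*Q((630,507)),30,B);f=np.array([plane(m,*Q(q),30,B) for q in((466,80),(632,80))]).mean(0)
n=(nl+nr)/2;print('head mid',(n+f)/2,'len',np.linalg.norm(n-f),'yaw',np.degrees(np.arctan2(*(f-n)[1::-1])))
E
python3 plan.py 425 -340 150 -59 8
```

```text
[ 430.2 -331.2   73.1] 0.9
[ 440.4 -348.9   72.1] 0.4
[ 417.8 -363.2   73.7] 0.6
[ 406.9 -346.5   72.9] 0.1
[ 455.6 -313.    28.7] 0.7
[ 467.2 -332.9   26.8] 0.6
handle [ 423.82103172 -347.46974546   72.97393358] farend [ 461.40004399 -322.94838864   27.76951816]
head mid [ 423.95866816 -347.37092258   30.        ] len 90.90518876708167 yaw 33.10933017363003
now [ 443.4 -299.4  230.9] psi -58.9 F [-1.4 -2.3  0.2] t 4.3
[-0.183  0.127  0.405] [-0.     0.001  0.001]
```

```bash
python3 plan.py 424 -347.5 110 -57 8
```

```text
now [ 443.4 -299.4  230.9] psi -58.9 F [-1.4 -2.3  0.2] t 4.3
[-0.209  0.153  0.605] [-0.     0.001 -0.03 ]
```

```bash
python3 -m crank '[[[-0.209,0.153,0.6,0,0,-0.03,85],[-0.209,0.153,0.6,0,0,-0.03,85],[-0.209,0.153,0.6,0,0,-0.03,85],[-0.209,0.153,0.6,0,0,-0.03,85],[-0.209,0.153,0.6,0,0,-0.03,85],[-0.209,0.153,0.6,0,0,-0.03,85],[-0.209,0.153,0.6,0,0,-0.03,85],[-0.209,0.153,0.6,0,0,-0.03,85]]]'; python3 plan.py 424 -347.5 38 -57 6
```

```text
time_s: 5.1
eef_pos: [425.7, -344.4, 110.5]
ee_rot: [-0.0, 0.958, 0.286, -0.0]
force: [0.4, -0.6, -0.3]
grip_width: 0.993
grip_force: 0.0
now [ 425.7 -344.4  110.5] psi -56.7 F [ 0.4 -0.6 -0.3] t 5.1
[-0.021  0.011  0.484] [-0.001 -0.     0.006]
```

```bash
python3 -m crank '[[[0,0,0.48,0,0,0,85],[0,0,0.48,0,0,0,85],[0,0,0.48,0,0,0,85],[0,0,0.48,0,0,0,85],[0,0,0.48,0,0,0,85],[0,0,0.48,0,0,0,85],[0,0,0,0,0,0,85],[0,0,0,0,0,0,85]]]'
python3 -m crank '[[[0,0,0,0,0,0,0],[0,0,0,0,0,0,0],[0,0,0,0,0,0,0],[0,0,0,0,0,0,0],[0,0,0,0,0,0,0],[0,0,0,0,0,0,0],[0,0,0,0,0,0,0],[0,0,0,0,0,0,0]]]' 60
```

```text
time_s: 5.9
eef_pos: [425.4, -345.2, 39.3]
ee_rot: [-0.0, 0.958, 0.286, -0.0]
force: [0.7, -1.0, 0.9]
grip_width: 0.99
grip_force: 0.0
time_s: 6.7
eef_pos: [425.4, -345.1, 39.4]
ee_rot: [0.0, 0.958, 0.286, 0.0]
force: [-0.3, 0.4, 1.6]
grip_width: 0.252
grip_force: 60.9
```

```bash
python3 -m crank '[[[0,0,-0.6,0,0,0,0],[0,0,-0.8,0,0,0,0],[0,0,-0.8,0,0,0,0],[0,0,-0.8,0,0,0,0],[0,0,-0.8,0,0,0,0],[0,0,-0.6,0,0,0,0],[0,0,0,0,0,0,0],[0,0,0,0,0,0,0]]]'
python3 plan.py 516.5 118.1 149 -93.65 24
```

```text
time_s: 7.5
eef_pos: [425.2, -344.9, 148.6]
ee_rot: [-0.0, 0.958, 0.286, -0.0]
force: [-0.1, 0.8, -1.7]
grip_width: 0.253
grip_force: 60.7
now [ 425.2 -344.9  148.6] psi -56.8 F [-0.1  0.8 -1.7] t 7.5
[ 0.359 -0.715 -0.   ] [-0.     0.     0.192]
```

```bash
for i in 1 2 3; do python3 -m crank '[[[0.359,-0.715,0,0,0,0.192,0],[0.359,-0.715,0,0,0,0.192,0],[0.359,-0.715,0,0,0,0.192,0],[0.359,-0.715,0,0,0,0.192,0],[0.359,-0.715,0,0,0,0.192,0],[0.359,-0.715,0,0,0,0.192,0],[0.359,-0.715,0,0,0,0.192,0],[0.359,-0.715,0,0,0,0.192,0]]]' >/dev/null; done
python3 -m crank '[[[0,0,0.1,0,0,0,0],[0,0,0.1,0,0,0,0],[0,0,0.1,0,0,0,0],[0,0,0.1,0,0,0,0],[0,0,0,0,0,0,0],[0,0,0,0,0,0,0],[0,0,0,0,0,0,0],[0,0,0,0,0,0,0]]]' >/dev/null
python3 plan.py 516.5 118.1 75 -93.65 7
python3 - <<'E'
from h import *
im=capture('top')[140:280,190:400];cv2.imwrite('pics/t2.png',cv2.resize(im,(780,520)))
E
```

```text
now [516.6 117.8 139.4] psi -93.7 F [ 0.   0.6 -0.5] t 10.7
[-0.001 -0.002  0.368] [-0.    -0.    -0.001]
```

View pics/t2.png

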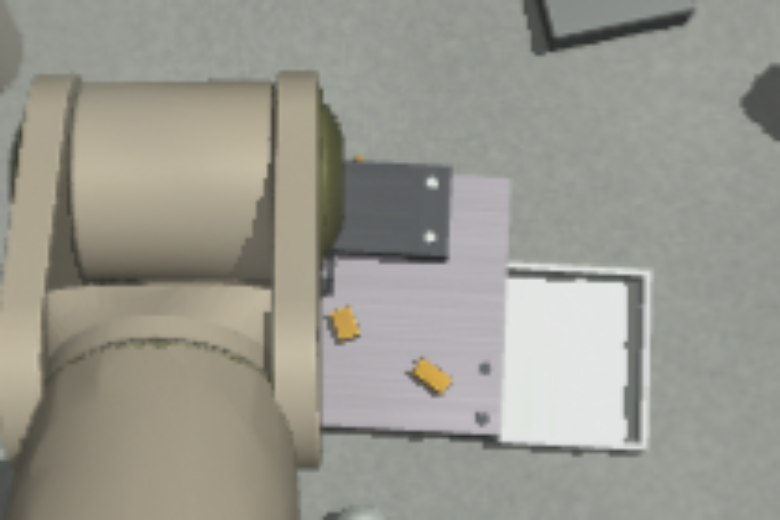

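The top view shows the arm covering the brush; offcuts at (345,323) and (432,376) are untouched. I'll lower the brush onto the ledge.

```bash
python3 -m crank '[[[0,0,0.45,0,0,0,0],[0,0,0.45,0,0,0,0],[0,0,0.45,0,0,0,0],[0,0,0.45,0,0,0,0],[0,0,0.45,0,0,0,0],[0,0,0.34,0,0,0,0],[0,0,0.13,0,0,0,0],[0,0,0,0,0,0,0]]]'
```

```text
time_s: 11.55
eef_pos: [516.4, 117.8, 70.9]
ee_rot: [0.0, 0.999, -0.032, -0.0]
force: [0.8, 0.2, -0.9]
grip_width: 0.254
grip_force: 60.7
```

```bash
for i in 1 2 3; do python3 -m crank '[[[0,0.31,0,0,0,0,0],[0,0.31,0,0,0,0,0],[0,0.31,0,0,0,0,0],[0,0.31,0,0,0,0,0],[0,0.31,0,0,0,0,0],[0,0.31,0,0,0,0,0],[0,0.31,0,0,0,0,0],[0,0.31,0,0,0,0,0]]]'; done
```

```text
time_s: 12.35
eef_pos: [512.5, 55.3, 71.3]
ee_rot: [-0.0, 0.999, -0.032, -0.0]
force: [-0.5, 1.2, 0.4]
grip_width: 0.25
grip_force: 60.7
time_s: 13.15
eef_pos: [508.5, -6.5, 71.3]
ee_rot: [-0.0, 0.999, -0.032, -0.0]
force: [0.1, 0.7, -0.7]
grip_width: 0.249
grip_force: 60.6
time_s: 13.95
eef_pos: [504.5, -68.5, 71.3]
ee_rot: [0.0, 0.999, -0.032, 0.0]
force: [0.0, -1.0, -0.7]
grip_width: 0.251
grip_force: 60.7
```

```bash
python3 -m crank '[[[0,0,-0.5,0,0,0,0],[0,0,-0.5,0,0,0,0],[0,0,-0.5,0,0,0,0],[0,0,-0.5,0,0,0,0],[0,0,-0.5,0,0,0,0],[0,0,-0.4,0,0,0,0],[0,0,0,0,0,0,0],[0,0,0,0,0,0,0]]]' >/dev/null
python3 plan.py 425.4 -345.2 143.6 -57 16
```

```text
now [504.5 -67.7 143.7] psi -93.7 F [-0.5 -0.4 -1.4] t 14.75
[-0.36   0.639  0.   ] [-0.     0.    -0.287]
```

```bash
for i in 1 2; do python3 -m crank '[[[-0.36,0.639,0,0,0,-0.287,0],[-0.36,0.639,0,0,0,-0.287,0],[-0.36,0.639,0,0,0,-0.287,0],[-0.36,0.639,0,0,0,-0.287,0],[-0.36,0.639,0,0,0,-0.287,0],[-0.36,0.639,0,0,0,-0.287,0],[-0.36,0.639,0,0,0,-0.287,0],[-0.36,0.639,0,0,0,-0.287,0]]]'>/dev/null; done
python3 - <<'E'
from h import *
im=capture('top');m=camera_model('top');cv2.imwrite('pics/t3.png',im);print(sense()['eef_pos'])
M=cv2.inRange(cv2.cvtColor(im,cv2.COLOR_BGR2HSV),(8,90,70),(30,255,255));O=np.array([537.7,41.6]);t=np.radians(-3.65);c,s=np.cos(t),np.sin(t)
for k in cv2.findContours(M[150:290,230:400],0,1)[0]:
    if cv2.contourArea(k)>2:
        (u,v),w,_=cv2.minAreaRect(k);p=plane(m,u+230,v+150,11)[:2];d=p-O;print(p.round(),'local',round(c*d[0]+s*d[1]),round(-s*d[0]+c*d[1]),np.round(w,1))
E
```

```text
[ 425.30759667 -348.14700413  142.95768816]
[475. -64.] local -56 -110 [9. 5.]
[513. -76.] local -17 -119 [ 8. 10.]
```

Run:
```python
from h import *
im=cv2.imread('pics/t3.png')[140:280,190:400];cv2.imwrite('pics/t3c.png',cv2.resize(im,(780,520)))
```

```text
(no output)
```

View pics/t3c.png

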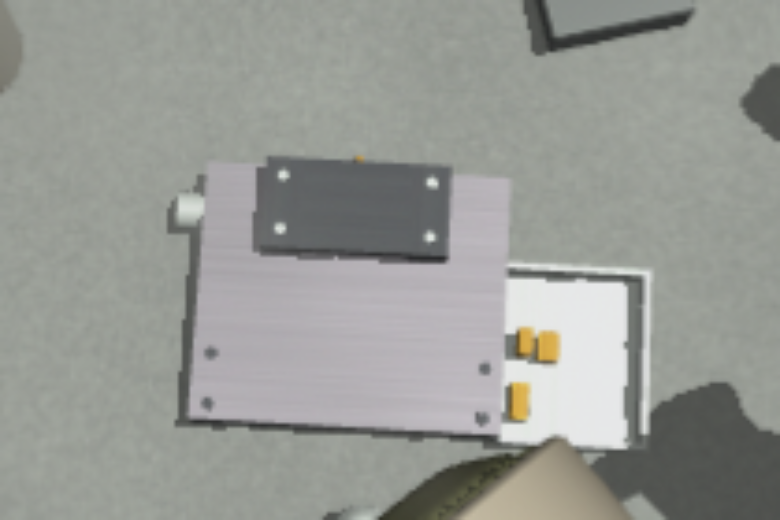

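The ledge is clear and all three offcuts lie in the tray at (525,342), (548,346) and (520,402). I'll set the brush down.

```bash
python3 -m crank '[[[0,0.0,0.7,0,0,0,0],[0,0,0.8,0,0,0,0],[0,0,0.8,0,0,0,0],[0,0,0.8,0,0,0,0],[0,0,0.6,0,0,0,0],[0,0,0.26,0,0,0,0],[0,0,0.1,0,0,0,0],[0,0,0,0,0,0,0]]]'
python3 -m crank '[[[0,0,0.03,0,0,0,0],[0,0,0,0,0,0,0],[0,0,0,0,0,0,30],[0,0,0,0,0,0,60],[0,0,0,0,0,0,85],[0,0,0,0,0,0,85],[0,0,0,0,0,0,85],[0,0,0,0,0,0,85]]]'
```

```text
time_s: 17.2
eef_pos: [425.9, -345.2, 42.4]
ee_rot: [0.0, 0.959, 0.284, 0.0]
force: [-0.4, 0.2, -1.1]
grip_width: 0.25
grip_force: 60.8
time_s: 18.0
eef_pos: [425.8, -345.2, 41.6]
ee_rot: [0.0, 0.959, 0.284, 0.0]
force: [-0.2, 1.3, -0.1]
grip_width: 0.993
grip_force: 0.0
```

```bash
python3 -m crank '[[[0,0,-0.4,0,0,0,85],[0,0,-0.8,0,0,0,85],[0,0,-1,0,0,0,85],[0,0,-1,0,0,0,85],[0,0,-1,0,0,0,85],[0,0,-1,0,0,0,85],[0,0,-1,0,0,0,85],[0,0,-0.5,0,0,0,85]]]'
python3 plan.py 440 360 209 18 32
```

```text
time_s: 18.8
eef_pos: [426.1, -345.6, 211.8]
ee_rot: [0.002, 0.959, 0.284, 0.001]
force: [0.5, 0.3, 0.5]
grip_width: 0.995
grip_force: 0.0
now [ 426.1 -345.6  211.8] psi -56.9 F [0.5 0.3 0.5] t 18.8
[ 0.894 -0.317  0.003] [ 0.001  0.    -0.293]
```

```bash
for i in 1 2 3 4; do python3 -m crank '[[[0.894,-0.317,0,0,0,-0.293,85],[0.894,-0.317,0,0,0,-0.293,85],[0.894,-0.317,0,0,0,-0.293,85],[0.894,-0.317,0,0,0,-0.293,85],[0.894,-0.317,0,0,0,-0.293,85],[0.894,-0.317,0,0,0,-0.293,85],[0.894,-0.317,0,0,0,-0.293,85],[0.894,-0.317,0,0,0,-0.293,85]]]' >/dev/null; [ $i = 3 ] && python3 wr.py w5; done
python3 wr.py w6;python3 - <<'E'
from h import *
cv2.imwrite('pics/t4.png',capture('top'));print(sense()['ee_rot'],sense()['time_s'])
a=cv2.resize(cv2.imread('pics/w5.png'),(400,300));b=cv2.resize(cv2.imread('pics/w6.png'),(400,300));c=cv2.resize(cv2.imread('pics/t4.png')[200:380,320:560],(400,300))
cv2.imwrite('pics/mix.png',np.vstack([np.hstack([a,b]),np.hstack([c,c*0])]))
E
```

```text
[523.46242562 196.01969487 208.92696455] 21.25
[436.53836094 363.45859351 208.9012702 ] 22.1
[-3.65015194e-04  5.85952433e-01  8.10345350e-01 -1.61016095e-04] 22.15
```

View pics/mix.png

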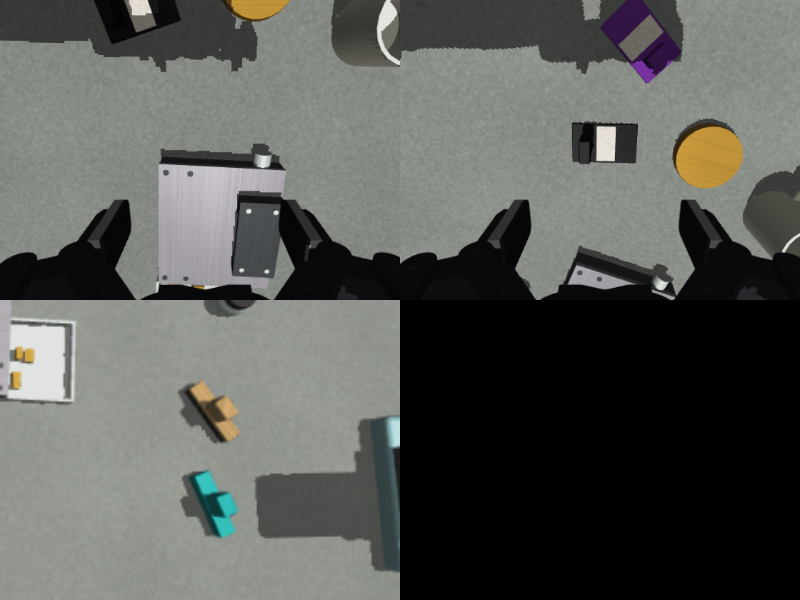

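The brush stands upright again at (213,410), the offcuts are in the tray, and the holder is at (605,143) in the right-hand wrist view with its tab to the rear (583,143). I've used all my picture views, so the rest is numeric.

```bash
cat > hold.py <<'E'
from wr import *
def hp(n,box):
    m=camera_model('wrist');T=np.load(f'pics/{n}.npy');im=cv2.imread(f'pics/{n}.png');x0,y0,x1,y1=box
    h=cv2.cvtColor(im[y0:y1,x0:x1],cv2.COLOR_BGR2HSV);r=[]
    for q,lo,hi,z in(('card',(0,0,150),(180,60,255),6),('black',(0,0,0),(180,255,60),5)):
        M=cv2.inRange(h,lo,hi)
        for c in cv2.findContours(M,0,1)[0]:
            if cv2.contourArea(c)>150:
                R_=cv2.minAreaRect(c);B=cv2.boxPoints(R_)+[x0,y0];P=np.array([plane(m,*b,z,T)[:2] for b in B])
                print(n,q,B.round(1).tolist(),'ctr',P.mean(0).round(1),'sides',[(round(np.linalg.norm(d),1),round(np.degrees(np.arctan2(d[1],d[0])),1)) for d in(P[1]-P[0],P[2]-P[1])])
if __name__=='__main__':
    hp(sys.argv[1],list(map(int,sys.argv[2:6])))
E
python3 hold.py w6 225 155 345 240; python3 -c "
import cv2;im=cv2.imread('pics/w6.png');g=im.max(2)
print(g[200,232:345].tolist());print([g[v,300] for v in range(155,240)]);print([g[v,256] for v in range(155,240)])"
python3 plan.py 446 338 140 18 8
```

```text
w6 card [[275.0, 177.0], [301.0, 177.0], [301.0, 225.0], [275.0, 225.0]] ctr [449.3 336.6] sides [(np.float64(25.2), np.float64(18.2)), (np.float64(49.7), np.float64(-71.1))]
w6 black [[241.0, 171.0], [332.0, 171.0], [332.0, 228.0], [241.0, 228.0]] ctr [447.6 337.1] sides [(np.float64(87.8), np.float64(18.2)), (np.float64(59.0), np.float64(-69.6))]
[140, 142, 142, 140, 137, 134, 131, 133, 131, 31, 51, 52, 51, 51, 52, 52, 51, 50, 27, 36, 47, 48, 48, 49, 50, 50, 50, 50, 52, 52, 53, 52, 51, 19, 6, 4, 8, 11, 49, 48, 48, 48, 63, 194, 230, 229, 230, 230, 230, 230, 230, 231, 230, 230, 228, 230, 229, 227, 228, 228, 229, 230, 230, 230, 230, 230, 231, 230, 228, 137, 45, 45, 44, 44, 44, 43, 43, 44, 43, 43, 43, 43, 43, 43, 44, 42, 43, 41, 41, 42, 41, 42, 42, 42, 41, 41, 42, 41, 44, 42, 144, 142, 139, 140, 140, 144, 144, 142, 142, 145, 146, 145, 143]
[np.uint8(143), np.uint8(144), np.uint8(142), np.uint8(141), np.uint8(139), np.uint8(140), np.uint8(140), np.uint8(138), np.uint8(136), np.uint8(136), np.uint8(136), np.uint8(136), np.uint8(135), np.uint8(135), np.uint8(138), np.uint8(138), np.uint8(
[... 1620 characters left out ...]
np.uint8(15), np.uint8(43), np.uint8(50), np.uint8(51), np.uint8(50), np.uint8(50), np.uint8(51), np.uint8(50), np.uint8(50), np.uint8(50), np.uint8(51), np.uint8(52), np.uint8(52), np.uint8(51), np.uint8(51), np.uint8(53), np.uint8(53), np.uint8(53), np.uint8(53), np.uint8(54), np.uint8(54), np.uint8(53), np.uint8(54), np.uint8(53), np.uint8(53), np.uint8(52), np.uint8(54), np.uint8(52), np.uint8(51), np.uint8(51), np.uint8(47), np.uint8(88), np.uint8(122), np.uint8(130), np.uint8(136), np.uint8(139), np.uint8(142), np.uint8(141), np.uint8(141), np.uint8(140), np.uint8(140), np.uint8(144)]
now [437.7 362.1 208.9] psi 18.3 F [0.2 0.7 0.5] t 22.15
[-0.128  0.002  0.345] [-0.001 -0.     0.004]
```

```bash
python3 plan.py 424 329 130 18.2 8
```

```text
now [437.7 362.1 208.9] psi 18.3 F [0.2 0.7 0.5] t 22.15
[-0.136 -0.116  0.395] [-0.001 -0.     0.001]
```

```bash
python3 -m crank '[[[-0.155,-0.133,0.45,0,0,0,85],[-0.155,-0.133,0.45,0,0,0,85],[-0.155,-0.133,0.45,0,0,0,85],[-0.155,-0.133,0.45,0,0,0,85],[-0.155,-0.133,0.45,0,0,0,85],[-0.155,-0.133,0.45,0,0,0,85],[-0.155,-0.133,0.45,0,0,0,85],[0,0,0,0,0,0,85]]]' 
python3 wr.py w7
python3 - <<'E'
from hold import *
hp('w7',(150,120,450,330))
m=camera_model('wrist');T=np.load('pics/w7.npy')
for P in((447.5,337,5),(424,329,45),(490.3,351,5)): print(P,np.round(proj(m,P,T),1))
im=cv2.imread('pics/w7.png').max(2)
for r in (215,235,255):print(r,im[r,190:380:2].tolist())
E
```

```text
time_s: 22.95
eef_pos: [425.1, 326.2, 129.0]
ee_rot: [-0.001, 0.588, 0.809, -0.001]
force: [0.8, 0.2, -1.2]
grip_width: 0.989
grip_force: 0.0
[425.59440088 326.81966713 130.02653292] 23.0
w7 card [[150.0, 120.0], [449.0, 120.0], [449.0, 329.0], [150.0, 329.0]] ctr [444.1 302. ] sides [(np.float64(210.2), np.float64(18.0)), (np.float64(175.1), np.float64(-64.1))]
w7 black [[391.0, 280.0], [449.0, 280.0], [449.0, 329.0], [391.0, 329.0]] ctr [560.6 272.6] sides [(np.float64(46.9), np.float64(18.3)), (np.float64(47.5), np.float64(-64.3))]
w7 black [[150.0, 280.0], [182.0, 280.0], [182.0, 329.0], [150.0, 329.0]] ctr [358.5 206.4] sides [(np.float64(26.1), np.float64(17.8)), (np.float64(47.5), np.float64(-77.0))]
w7 black [[441.0, 192.0], [449.0, 192.0], [449.0, 231.0], [441.0, 231.0]] ctr [544.4 353.9] sides [(np.float64(5.9), np.float64(18.0)), (np.float64(31.8), np.float64(-64.0))]
w7 black [[257.1, 231.6], [258.6, 156.5], [379.1, 158.8], [377.7, 234.0]] ctr [448.1 335.5] sides [(np.float64(59.4), np.float64(105.5)), (np.float64(88.3), np.float64(16.9))]
(447.5, 337, 5) [318.  194.5]
(4
[... 755 characters left out ...]
 160, 162, 162, 163, 161, 155, 154, 152, 153, 153, 154, 157, 154, 158, 155, 153, 158, 157, 157, 157, 154, 157, 155, 152, 156, 163, 162, 159, 154, 151, 152, 158, 160, 159, 155, 161, 163, 163, 160, 157, 159, 158, 155, 155]
255 [159, 161, 160, 155, 153, 156, 156, 153, 155, 159, 159, 160, 153, 149, 152, 159, 161, 162, 157, 153, 152, 155, 153, 159, 160, 157, 154, 154, 151, 152, 152, 152, 152, 159, 162, 160, 161, 157, 152, 153, 158, 160, 160, 156, 158, 164, 165, 165, 160, 161, 163, 160, 161, 164, 162, 154, 155, 160, 163, 162, 162, 161, 160, 164, 164, 154, 152, 159, 164, 154, 155, 163, 166, 161, 158, 161, 160, 159, 162, 164, 165, 162, 158, 156, 163, 164, 166, 161, 158, 160, 153, 153, 157, 159, 158]
```

Run:
```python
from hold import *
m=camera_model('wrist');A=np.load('pics/w6.npy');B=np.load('pics/w7.npy');b={}
for n,x0,y0,x1,y1 in(('w6',225,155,345,240),('w7',240,140,390,250)):
    im=cv2.imread(f'pics/{n}.png')[y0:y1,x0:x1].max(2);M=(im>185).astype(np.uint8)
    c=max(cv2.findContours(M,0,1)[0],key=cv2.contourArea);b[n]=cv2.boundingRect(c);x,y,w,h=b[n];b[n]=(x+x0-.5,y+y0-.5,x+w+x0-.5,y+h+y0-.5)
    print(n,b[n])
p,q=b['w6'],b['w7']
for i,j in((0,1),(2,1),(2,3),(0,3)): 
    r,e=two(m,(p[i],p[j]),m,(q[i],q[j]),A,B);print('card',r.round(1),round(e,1))
print('front',[two(m,(332,199.5),m,(374.7,195),A,B)])
print('tab pred w6',proj(m,(424,329,45),A))
# tab top end rows from column profile
for n,u,r in(('w6',256,(165,240)),('w7',284,(145,250))):
    print(n,cv2.imread(f'pics/{n}.png')[r[0]:r[1],u].max(1).tolist())
```

```text
w6 (274.5, 176.5, 301.5, 224.5)
w7 (301.5, 163.5, 338.5, 226.5)
card [429.6 352.9 -10. ] 0.2
card [454.3 363.8   2.4] 0.4
card [468.  321.7  17.8] 0.3
card [444.2 308.    3.3] 0.3
front [(array([494.88857497, 346.21802164, -15.58688458]), np.float64(1.0529679731021049))]
tab pred w6 (np.float64(258.39705997572986), np.float64(213.79932984402004))
w6 [145, 143, 142, 141, 140, 142, 143, 46, 10, 47, 47, 46, 16, 8, 8, 8, 9, 8, 9, 8, 9, 9, 6, 5, 4, 4, 6, 4, 6, 5, 4, 6, 5, 15, 43, 50, 51, 50, 50, 51, 50, 50, 50, 51, 52, 52, 51, 51, 53, 53, 53, 53, 54, 54, 53, 54, 53, 53, 52, 54, 52, 51, 51, 47, 88, 122, 130, 136, 139, 142, 141, 141, 140, 140, 144]
w7 [160, 160, 161, 161, 159, 159, 159, 159, 155, 79, 67, 67, 52, 16, 9, 11, 10, 10, 11, 11, 11, 8, 10, 10, 10, 12, 11, 10, 11, 10, 11, 10, 7, 8, 5, 5, 8, 8, 6, 5, 6, 7, 7, 7, 6, 11, 28, 52, 56, 56, 57, 56, 56, 57, 56, 57, 57, 56, 58, 56, 57, 57, 58, 56, 58, 57, 57, 57, 57, 58, 57, 55, 56, 56, 56, 55, 55, 56, 56, 54, 54, 54, 54, 54, 53, 54, 53, 55, 148, 158, 157, 158, 159, 161, 166, 163, 162, 159, 159, 159, 160, 165, 164, 163, 162]
```

```bash
python3 -m crank '[[[0.05,-0.03,0.7,0,0,0,85],[0.05,0,0.8,0,0,0,85],[0,0,0.8,0,0,0,85],[0,0,0.8,0,0,0,85],[0,0,0.8,0,0,0,85],[0,0,0.5,0,0,0,85],[0,0,0.36,0,0,0,85],[0,0,0,0,0,0,85]]]' 
python3 -m crank '[[[0,0,0,0,0,0,0],[0,0,0,0,0,0,0],[0,0,0,0,0,0,0],[0,0,0,0,0,0,0],[0,0,0,0,0,0,0],[0,0,0,0,0,0,0],[0,0,0,0,0,0,0],[0,0,0,0,0,0,0]]]' 60
python3 plan.py 424 329 110 18.2 8
```

```text
time_s: 23.8
eef_pos: [423.9, 329.5, 10.8]
ee_rot: [-0.0, 0.587, 0.809, -0.0]
force: [0.2, 0.2, -0.3]
grip_width: 0.992
grip_force: 0.0
time_s: 24.6
eef_pos: [424.2, 329.7, 11.7]
ee_rot: [0.0, 0.587, 0.809, 0.0]
force: [-0.3, -0.5, 4.8]
grip_width: 0.156
grip_force: 59.1
now [424.2 329.7  11.7] psi 18.1 F [-0.3 -0.5  4.8] t 24.6
[-0.003 -0.002 -0.492] [ 0.001 -0.    -0.002]
```

```bash
python3 -m crank '[[[0,0,-0.3,0,0,0,0],[0,0,-0.6,0,0,0,0],[0,0,-0.7,0,0,0,0],[0,0,-0.7,0,0,0,0],[0,0,-0.7,0,0,0,0],[0,0,-0.6,0,0,0,0],[0,0,-0.2,0,0,0,0],[0,0,0,0,0,0,0]]]' 
python3 plan.py 484.8 45 106 -3.65 16
```

```text
time_s: 25.4
eef_pos: [424.1, 329.7, 106.7]
ee_rot: [0.0, 0.587, 0.809, 0.0]
force: [-0.2, 1.5, -1.8]
grip_width: 0.155
grip_force: 58.4
now [424.1 329.7 106.7] psi 18.1 F [-0.2  1.5 -1.8] t 25.4
[-0.73   0.053  0.002] [ 0.   -0.    0.17]
```

```bash
for i in 1 2; do python3 -m crank '[[[-0.73,0.053,0,0,0,0.17,0],[-0.73,0.053,0,0,0,0.17,0],[-0.73,0.053,0,0,0,0.17,0],[-0.73,0.053,0,0,0,0.17,0],[-0.73,0.053,0,0,0,0.17,0],[-0.73,0.053,0,0,0,0.17,0],[-0.73,0.053,0,0,0,0.17,0],[-0.73,0.053,0,0,0,0.17,0]]]' >/dev/null; done
python3 -m crank '[[[0,0,0.2,0,0,0,0],[0,0,0.3,0,0,0,0],[0,0,0.3,0,0,0,0],[0,0,0.3,0,0,0,0],[0,0,0.3,0,0,0,0],[0,0,0.3,0,0,0,0],[0,0,0.3,0,0,0,0],[0,0,0,0,0,0,0]]]'
python3 plan.py 484.8 45 43 -3.65 8
python3 wr.py w8
python3 - <<'E'
from hold import *
hp('w8',(150,120,450,330))
m=camera_model('wrist');T=np.load('pics/w8.npy')
O=np.array([537.7,41.6]);t=np.radians(-3.65);u=np.array([np.cos(t),np.sin(t)]);v=np.array([-u[1],u[0]])
for x,y,z in((30,60,50),(30,-60,50),(-80,100,30),(30,0,35)):print((x,y,z),np.round(proj(m,[*(O+x*u+y*v),z],T),1))
E
```

```text
time_s: 27.8
eef_pos: [484.0, 45.1, 55.3]
ee_rot: [-0.001, 0.73, 0.684, -0.001]
force: [0.6, 0.9, 0.1]
grip_width: 0.153
grip_force: 58.4
now [484.   45.1  55.3] psi -3.7 F [0.6 0.9 0.1] t 27.8
[-0.     0.004  0.061] [-0.002 -0.    -0.001]
[484.36793734  45.07107477  55.84890229] 27.85
w8 card [[315.9, 320.8], [319.1, 222.1], [378.0, 224.0], [374.8, 322.7]] ctr [519.3  19.5] sides [(np.float64(64.5), np.float64(86.2)), (np.float64(32.9), np.float64(-5.6))]
w8 card [[150.0, 145.0], [243.0, 145.0], [243.0, 329.0], [150.0, 329.0]] ctr [434.2  44. ] sides [(np.float64(48.2), np.float64(-3.5)), (np.float64(113.4), np.float64(-95.8))]
w8 card [[351.0, 120.0], [449.0, 120.0], [449.0, 329.0], [351.0, 329.0]] ctr [549.2  43. ] sides [(np.float64(49.5), np.float64(-3.9)), (np.float64(126.4), np.float64(-85.8))]
w8 black [[160.0, 322.0], [196.0, 322.0], [196.0, 329.0], [160.0, 329.0]] ctr [414.8  -9.6] sides [(np.float64(22.1), np.float64(-4.0)), (np.float64(5.1), np.float64(-98.0))]
w8 black [[210.0, 214.0], [446.0, 214.0], [446.0, 329.0], [210.0, 329.0]] ctr [508.1  19.8] sides [(np.float64(131.0), np.float64(-3.7)), (np.float64(75.8), np.float64(-86.1))]
(30, 60, 50) [494.  141.8]
(30, -60, 50) [451.5 384. ]
(-80, 100, 30) [219.5  38.1]
(30, 0, 35) [455.  261.4]
```

```bash
python3 -m crank '[[[0,0,0.1,0,0,0,0],[0,0,0.1,0,0,0,0],[0,0,0.1,0,0,0,0],[0,0,0.1,0,0,0,0],[0,0,0.08,0,0,0,0],[0,0,0.06,0,0,0,0],[0,0,0.02,0,0,0,0],[0,0,0,0,0,0,0]]]'; python3 plan.py 484.8 45 41.7 -3.65 8
```

```text
time_s: 28.65
eef_pos: [484.6, 45.0, 42.3]
ee_rot: [-0.0, 0.73, 0.684, -0.0]
force: [0.6, -0.1, -0.8]
grip_width: 0.157
grip_force: 58.4
now [484.6  45.   42.3] psi -3.7 F [ 0.6 -0.1 -0.8] t 28.65
[0.    0.001 0.003] [-0.    -0.    -0.001]
```

```bash
python3 -m crank '[[[0,0,0.02,0,0,0,0],[0,0.1,0.01,0,0,0,0],[0,0.2,0,0,0,0,0],[0,0.2,0,0,0,0,0],[0,0.2,0,0,0,0,0],[0,0.2,0,0,0,0,0],[0,0.1,0,0,0,0,0],[0,0,0,0,0,0,0]]]'
python3 -m crank '[[[0,0.05,0,0,0,0,0],[0,0.05,0,0,0,0,0],[0,0.05,0,0,0,0,0],[0,0.05,0,0,0,0,0],[0,0.05,0,0,0,0,0],[0,0.05,0,0,0,0,0],[0,0,0,0,0,0,0],[0,0,0,0,0,0,0]]]'
```

```text
time_s: 29.45
eef_pos: [510.1, 43.3, 41.6]
ee_rot: [0.0, 0.73, 0.684, 0.0]
force: [-0.7, 0.3, 2.5]
grip_width: 0.156
grip_force: 58.9
time_s: 30.25
eef_pos: [516.1, 43.0, 41.6]
ee_rot: [-0.001, 0.73, 0.684, -0.001]
force: [-7.6, 0.3, 8.3]
grip_width: 0.158
grip_force: 59.8
```

```bash
python3 -m crank '[[[0,0.05,0,0,0,0,0],[0,0.05,0,0,0,0,0],[0,0.05,0,0,0,0,0],[0,0.05,0,0,0,0,0],[0,0.05,0,0,0,0,0],[0,0,0,0,0,0,0],[0,0,0,0,0,0,0],[0,0,0,0,0,0,0]]]'
python3 -m crank '[[[0,0.04,0,0,0,0,0],[0,0.04,0,0,0,0,0],[0,0,0,0,0,0,0],[0,0,0,0,0,0,0],[0,0,0,0,0,0,0],[0,0,0,0,0,0,0],[0,0,0,0,0,0,0],[0,0,0,0,0,0,0]]]'
```

```text
time_s: 31.05
eef_pos: [521.9, 42.6, 41.6]
ee_rot: [-0.001, 0.729, 0.684, -0.001]
force: [-10.9, -1.1, 11.2]
grip_width: 0.156
grip_force: 60.1
time_s: 31.85
eef_pos: [522.0, 42.6, 41.8]
ee_rot: [-0.003, 0.729, 0.684, -0.003]
force: [-24.3, -1.9, 21.3]
grip_width: 0.153
grip_force: 61.5
```

Run:
```python
from h import *
O=np.array([537.7,41.6]);t=np.radians(-3.65);u=np.array([np.cos(t),np.sin(t)]);v=np.array([-u[1],u[0]])
for n in('top','scene'):
    cv2.imwrite(f'pics/{n}9.png',capture(n));m=camera_model(n)
    c=proj(m,[*(O+98*u),18]);x,y=map(int,c)
    for f in(f'{n}0',f'{n}9'):
        im=cv2.imread(f'pics/{f}.png')[y-25:y+25,x-25:x+25];M=cv2.inRange(cv2.cvtColor(im,cv2.COLOR_BGR2HSV),(8,80,50),(32,255,255));P=np.argwhere(M)
        for z in (40,):
            L=[]
            for r,q in P:
                d=plane(m,q+x-25,r+y-25,z)[:2]-O;L.append((d@u,d@v))
            L=np.array(L);print(f,len(L),(L.min(0).round(1),L.max(0).round(1)) if len(L) else '')
print(sense()['force'],sense()['eef_pos'],sense()['time_s'])
```

```text
top0 3 (array([91.7,  1.3]), array([94.2,  3.8]))
top9 0 
scene0 13 (array([86.2, -0. ]), array([97.9,  6. ]))
scene9 24 (array([86.2, -1.8]), array([107.3,   7.3]))
[-23.67507237  -1.77515992  20.59118118] [521.96550008  42.62063023  41.73943981] 31.95
```

Run:
```python
from h import *
from scipy.ndimage import map_coordinates as mc
O=np.array([537.7,41.6]);t=np.radians(-3.65);u=np.array([np.cos(t),np.sin(t)]);v=np.array([-u[1],u[0]])
m=camera_model('scene')
xs=np.arange(80,124,2.)
for f in('scene0','scene9'):
    im=cv2.imread(f'pics/{f}.png').astype(float);g=im[...,2]-im[...,0];r=[]
    for x in xs:
        pts=np.array([proj(m,[*(O+x*u+(y)*v),40]) for y in np.arange(-8,14,1.)]);r.append(mc(g,[pts[:,1],pts[:,0]],order=1).sum())
    print(f,np.round(r).astype(int).tolist())
# yaw of holder card front of wrist + torque
print(sense()['wrist_torque'])
```

```text
scene0 [-127, -127, -41, 134, 332, 435, 446, 434, 315, 140, 10, -33, -24, -25, -28, -4, -10, -18, -6, -14, -8, -4]
scene9 [-114, -104, -26, 189, 402, 499, 519, 528, 583, 642, 604, 525, 449, 339, 210, 94, 12, -13, -16, -17, -19, -10]
[-0.24945799  2.90524378 -0.05661547]
```

```bash
python3 -m crank '[[[0,0,-0.01,-0.02,0,0,0],[0,0.01,-0.01,-0.02,0,0,0],[0,0.01,0,0,0,0,0],[0,0.02,0,0,0,0,0],[0,0,0,0,0,0,0],[0,0,0,0,0,0,0],[0,0,0,0,0,0,0],[0,0,0,0,0,0,0]]]'
python3 - <<'E'
from h import *
from scipy.ndimage import map_coordinates as mc
O=np.array([537.7,41.6]);t=np.radians(-3.65);u=np.array([np.cos(t),np.sin(t)]);v=np.array([-u[1],u[0]])
m=camera_model('scene');xs=np.arange(80,124,2.)
cv2.imwrite('pics/sceneA.png',capture('scene'))
for z in(25,40):
  for f in('scene0','sceneA'):
    im=cv2.imread(f'pics/{f}.png').astype(float);g=im[...,2]-im[...,0];r=[]
    for x in xs: 
        pts=np.array([proj(m,[*(O+x*u+y*v),z]) for y in np.arange(-10,16,1.)]);r.append(mc(g,[pts[:,1],pts[:,0]],order=1).sum())
    r=np.array(r);h=225;k=np.where(r>h)[0][-1];print(z,f,xs[k]+2*(r[k]-h)/(r[k]-r[k+1]))
print(sense()['wrist_torque'],sense()['ee_rot'])
E
```

```text
time_s: 32.75
eef_pos: [522.0, 42.6, 41.7]
ee_rot: [-0.002, 0.729, 0.684, -0.002]
force: [-26.8, -1.4, 19.3]
grip_width: 0.154
grip_force: 61.4
25 scene0 90.78566470908402
25 sceneA 101.66605148198006
40 scene0 96.91419250588868
40 sceneA 107.63351378227809
[-0.355651    3.43050562 -0.06154695] [-0.00188131  0.72928257  0.6842073  -0.00194214]
```

```bash
python3 -c "
from rig import *
s=sense();print(s['eef_pos'],s['force']);print(finish_job())"
```

```text
[522.02331389  42.62488917  41.68621208] [-24.8517505   -2.85528845  18.64874076]
the job is handed in; nothing more can be done
None
```

The job is handed in at about 33 s: all three offcuts are in the tray, the brush is standing back on the bench, and the holder is pressed against the hard stop with about 25 N and still gripped. The brass pin had moved about 11–12 mm against the expected 12 mm.

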